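# Hold a test-fixture lid at its balance point for fitting the strut

### The arm

A 6-joint arm with a two-finger parallel gripper is mounted at the origin on the work surface. World frame = base frame: x ahead of the robot, y to its left, z up, the work surface at z = 0. Lengths are in m, angles in rad, forces in N, time in s.
With the tool pointing down it reaches from about 0.4 to 0.925 m from the base axis. Payload 3.4 kg.
Tool frame: the origin (TCP) lies between the finger pads; the fingertips stand 14 mm ahead of it and the grasp point (between the pads) lies 5 mm behind it (arm.tips_ahead is the distance from the TCP to the fingertips, in m); z points along the fingers, y is the line along which they close (so a half turn about z gives the same grasp; the last joint's range is limited). The gripper opens to 85 mm and grips with 20 to 120 N. Pads are 22 mm wide; open, the fingers measure 114 mm over their backs; the gripper's body (76 mm by 85 mm) begins 54 mm behind the grasp point. The pads swing forward as they close: fully open they stand 13 mm farther back than shut.
Start: joints at [1.028, 0.307, 1.506, -0, 1.328, -0.073], TCP at [0.26, 0.513, 0.245] pointing down, gripper open.
Joint ranges: [-3.12, 3.12], [-1.05, 2.28], [0.14, 2.33], [-1.42, 4.57], [0.1, 2.73], [-2.68, 2.68]. Speed limits (rad/s): [2.57, 2.57, 3.14, 3.14, 3.14, 3.14].

### API

Orientations are given as a unit quaternion [w, x, y, z].
In Python, from cell import arm, eoat, sensors, snapshot gives the robot as it stands. Calls block until the motion is done:
- arm.move_to(position, orientation): joint-space move of the TCP to a pose.
- arm.move_straight(position, feed=0.15, rotation=None, guard=None): straight line of the TCP; rotation=None keeps the orientation; feed is the mean speed in m/s. With guard (N) it stops when the force on the tool has changed by that much, and returns True; else False.
- arm.move_j(angles): joint-space move.
- eoat.let_go() and eoat.grasp(newtons=None): open the fingers fully, or close them until they stop; newtons is the grip in N (None keeps the last).
- arm.hold(seconds).
- arm.ik(position, orientation): joint angles nearest the present ones, or None.
- sensors.state(): the state.
- snapshot(name): name is "scene" or "top"; returns a dict with "image" (420x560x3 uint8, blue, green, red), "depth" (420x560 float32, m along the optical axis (not along the pixel's ray), 0 where there is no reading), "camera_matrix" (3x3 intrinsics, pixels), "camera_from_world" (4x4, takes a point from world to camera coordinates). Camera axes: x right, y down, z forward; pixel columns grow to the right and rows downward; lengths in m; the calibration is good to about 2 mm. A picture is of the moment at which its call begins.
A pose or a line that the arm cannot do raises arm.IKError and nothing moves.
- arm.job_done(): hands the job in; it is judged then, once.
The state is a dict: "time_s": time; "qpos": joint angles; "dq": joint speeds; "effort": joint torques, N m; "position": TCP position; "orientation": TCP orientation; "ft_force": force on the tool from outside, world axes, zero at the start; "moment": the same for the moment, N m; "opening": opening from 0.0 (shut) to 1.0 (fully open); "finger_force": force on a finger pad.
Only numpy, scipy, OpenCV 4.12 (cv2) and the standard library are available. Lean on these libraries where they do the work, as an engineer would, in place of code of your own. Each camera call takes 0.05 s, during which the arm holds its last target. There are 200 camera calls.

### The job

The gas strut is off this board-test fixture and nothing keeps its hinged lid up, so please be my second pair of hands: undo the two captive wing nuts at the front of the lid, a quarter turn anticlockwise each, then take the lid by its front handle bar and swing it up gently to the point, just past upright, where it balances over its hinge. Grip the bar there and keep the lid still, so that it neither falls shut nor drops back on its open stop while I clip the new strut on: you finish while still holding it. Leave the other things on the bench where they are.

Things in the scene. Friction and masses are not known exactly. Their poses are not given: they have to be found in the camera images.
- fixture: the board-test fixture, fixed on the mat: grey metal case 170 mm deep, 250 wide, 88 high, under a hinged lid (aluminium frame with a clear window, 244 mm wide, 16 thick; shut, its top face is 106 mm above the table). Origin on the table below the case, 90 mm in front of the hinge; x from front to rear (away from the robot), y to the left, z up.
- hinge (a point): middle of the lid's hinge axis at the rear of the fixture, 112 mm above the table; axes as the fixture's, y along the hinge axis; does not move with the lid. The shut lid's front edge is 155 mm in front of it, the wing nuts' axes 134 mm.
- lid (a joint): lid angle (rad): 0 = shut, level; grows as the front swings up and over to the rear; open stop at 2.10. The hinge is almost frictionless and nothing stays the lid; with all it carries it weighs 0.65 to 0.91 kg. It balances at 1.70 (97 degrees, leaning back just past upright), within 0.01 whatever its weight: below that it falls shut, above it falls back.
- bar: grip tube of the lid's front handle: black, 16 mm in diameter, 160 long, turning freely on a rod between the lid's two end arms. Origin at its centre, y along it (x and z turn with the tube). Lid shut: 200 mm before and 14 below the hinge axis (98 above the table), 37 mm free gap to the lid's edge. Lid balanced: 312 mm above the table, 12 mm behind the hinge axis.
- nut_left_grip (a point): left (+y) captive wing nut, a quarter-turn fastener on the lid's front rail: black wing 44 mm long, 10 thick, on a round hub 24 mm across. Site on its axis at the wing's centre, 21 mm above the lid's top face; the wing reaches from 8 mm (hub's top) to 34 mm above that face. Own z: turning axis (up when shut), own y along the wing, own x across it. 85 mm from the lid's middle.
- nut_left (a joint): angle of the left wing nut (rad): 0 = done up, wing parallel to the handle bar; grows anticlockwise from above to its stop at 1.571, wing pointing at the bar. Beyond 1.25 it is undone and its foot is free; below that it keeps the lid down (a few mm of play). Stiff (0.05 N m), stays where left; starts at 0 to 0.2.
- nut_right_grip (a point): right (-y) captive wing nut, a quarter-turn fastener on the lid's front rail: black wing 44 mm long, 10 thick, on a round hub 24 mm across. Site on its axis at the wing's centre, 21 mm above the lid's top face; the wing reaches from 8 mm (hub's top) to 34 mm above that face. Own z: turning axis (up when shut), own y along the wing, own x across it. 85 mm from the lid's middle.
- nut_right (a joint): angle of the right wing nut (rad): 0 = done up, wing parallel to the handle bar; grows anticlockwise from above to its stop at 1.571, wing pointing at the bar. Beyond 1.25 it is undone and its foot is free; below that it keeps the lid down (a few mm of play). Stiff (0.05 N m), stays where left; starts at 0 to 0.2.
- strut: loose bystander: the new gas strut, black cylinder and thin rod with square end fittings, 239 mm long, 18 mm thick, lying on the mat beside the fixture's left (+y) side; origin under the middle of its length, x along it. Leave alone.
- wrench: loose bystander: small steel open-end wrench, 130 mm long, lying beside the fixture's right (-y) side. Leave alone.
- stud_dish: loose bystander: small shallow steel dish, 72 mm across, 24 mm high, in front of the fixture (towards the robot) on the left. Leave alone.
- brush: loose bystander: bench brush, 160 mm long, lying on the mat on the right. Leave alone.
- screwdriver: loose bystander: screwdriver with a grey handle, 170 mm long, lying in front of the fixture on the right. Leave alone.
- flux_bottle: loose bystander: white bottle with a black cap, 48 mm across, 110 mm high, standing on the right. Leave alone.
- spare_board: loose bystander: green circuit board 100 x 75 mm lying on the mat on the left. Leave alone.
- tape_roll: loose bystander: roll of amber tape, 84 mm across, 19 mm high, lying on the left. Leave alone.

How it is judged:
On the way, in this order (a step that is already met when the one before it is completed fails the run):
1. both wing nuts are undone, the lid still down (value of joint each of nut_left, nut_right above 1.25 rad and value of joint lid below 0.15 rad), for 0.1 s.
2. the lid stands still at its balance point, held by its bar (value of joint each of nut_left, nut_right above 1.25 rad and value of joint lid between 1.62 and 1.78 rad and velocity of joint lid between -0.15 and 0.15 rad/s and contact force between the fingers and bar above 1 N), for 0.5 s.
At the end, for the whole second after the job is handed in: the robot's fingers grip the handle bar (more than 1 N), the lid stands still (below 0.15 rad/s) at its balance point, 1.70 rad give or take 0.08, and both wing nuts are still undone (beyond 1.25 rad) (all of step 2); the arm keeps its last pose, push and grip.
It fails at once if the lid drops or is flung (turns faster than 2.5 rad/s) (velocity of joint lid above 2.5 rad/s or velocity of joint lid below -2.5 rad/s).
It fails at once if the lid goes over to its open stop (beyond 2.0 rad) (value of joint lid above 2 rad).
It fails at once if another thing on the bench is moved by more than 30 mm (distance of any of strut, wrench, stud_dish, brush, screwdriver, flux_bottle, spare_board, tape_roll from where it was at the start of the episode above 0.03 m).
It also fails if it takes over 64 s, if anything falls off the work surface, if the arm or the gripper's body presses on something with over 40 N, if the wrist force passes 120 N, or if a joint passes its speed limit or range.

## Working session

There is one attempt and no reset: what is moved stays moved. The work goes in short steps, each a Python script; the robot and the scene stay as the last script left them, time stands still between calls to the robot, and variables do not carry over. Pictures are saved under pics/ and viewed, at most 10 in all, crops included, and the job is handed in when it is done.

```bash
ls; mkdir -p pics
python3 - <<'E'
from cell import arm,eoat,sensors,snapshot
import cv2,pickle
for n in("top","scene"):
    s=snapshot(n); cv2.imwrite(f"pics/{n}0.png",s["image"]); pickle.dump(s,open(f"{n}0.pkl","wb"))
    print(n,s["camera_matrix"].tolist(),s["camera_from_world"].round(3).tolist())
print(sensors.state())
E
```

```text
pics
top [[403.23223827704487, 0.0, 281.62559311692087], [0.0, 403.23223827704487, 204.2910747730735], [0.0, 0.0, 1.0]] [[0.123, -0.992, 0.005, -0.037], [-0.969, -0.121, -0.215, 0.518], [0.214, 0.021, -0.977, 0.988], [0.0, 0.0, 0.0, 1.0]]
scene [[437.33359399208024, 0.0, 285.8934967587377], [0.0, 437.33359399208024, 200.53780974217244], [0.0, 0.0, 1.0]] [[-0.117, 0.993, -0.018, 0.043], [0.742, 0.075, -0.666, -0.321], [-0.66, -0.092, -0.745, 1.78], [0.0, 0.0, 0.0, 1.0]]
{'time_s': 0.1, 'qpos': array([ 1.02850534e+00,  3.07491058e-01,  1.50754583e+00, -2.11568313e-05,
        1.32839939e+00, -7.35387836e-02]), 'dq': array([ 5.93379049e-04, -1.73784311e-03, -1.31626868e-03,  2.37284338e-04,
       -1.90020326e-05,  1.08673842e-03]), 'effort': array([ 8.97859700e-04, -4.58525383e+01, -2.52610606e+01, -3.10561300e-04,
        5.57306848e-03,  2.02018123e-05]), 'position': array([0.25950623, 0.5124343 , 0.24447606]), 'orientation': array([-2.69591435e-04,  2.32233611e-01,  9.72659601e-01, -8.81567726e-04]), 'ft_force': array([ 0.85942834, -0.22761139, -0.32378053]), 'moment': array([-0.05453288, -0.04597674, -0.01600862]), 'finger_force': 0.0, 'opening': 1.0011912359702337}
```

View pics/top0.png

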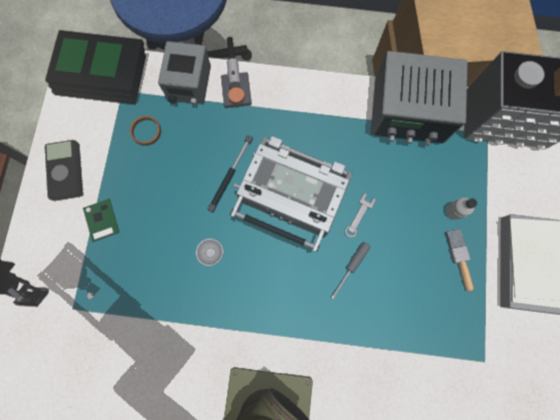

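View pics/scene0.png

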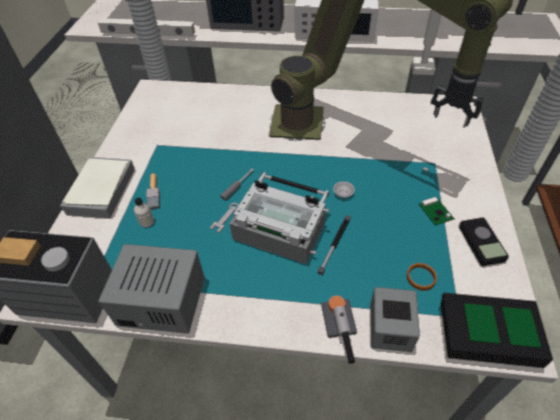

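Top view: the fixture is near (290,190), its bar runs from about (243,218) to (312,243), and the nuts are near (254,190) and (317,211). The scene view shows the bar near (292,185). Next I'll mask the dark parts and cast rays.

```bash
cat > h.py <<'E'
import numpy as np,cv2,pickle
def ray(s,uv,z):
    K,T=s["camera_matrix"],s["camera_from_world"]; R,t=T[:3,:3],T[:3,3]
    c=-R.T@t; d=R.T@np.linalg.inv(K)@np.array([uv[0],uv[1],1.]); return c+d*(z-c[2])/d[2]
def proj(s,p):
    q=s["camera_matrix"]@(s["camera_from_world"]@np.append(p,1))[:3]; return q[:2]/q[2]
def blobs(s,x0,y0,x1,y1,th=60,amin=15):
    g=s["image"].max(2)[y0:y1,x0:x1]; m=(g<th).astype(np.uint8)
    n,l,st,c=cv2.connectedComponentsWithStats(m)
    for i in range(1,n):
        if st[i,4]>=amin:
            ys,xs=np.nonzero(l==i); r=cv2.minAreaRect(np.c_[xs,ys].astype(np.float32))
            print((c[i]+[x0,y0]).round(1),st[i,4],"rect",np.add(r[0],[x0,y0]).round(1),np.round(r[1],1),round(r[2],1))
E
python3 - <<'E'
from h import *
t=pickle.load(open("top0.pkl","rb"));s=pickle.load(open("scene0.pkl","rb"))
print("top");blobs(t,225,130,360,255)
print("scene");blobs(s,225,165,335,265)
a=cv2.resize(t["image"][130:255,225:360],None,fx=4,fy=4,interpolation=cv2.INTER_CUBIC)
cv2.imwrite("pics/c1.png",a)
b=cv2.resize(s["image"][165:265,225:340],None,fx=5,fy=5,interpolation=cv2.INTER_CUBIC)
cv2.imwrite("pics/c2.png",b)
E
```

```text
top
[229.1 178.1] 28 rect [229.  178.5] [ 1.3 18.8] 26.6
scene
[294.  184.4] 161 rect [293.8 184.3] [46.8  3.5] 16.2
[260.8 184.8] 57 rect [260.4 184.8] [12.   5.1] 18.4
[311.6 199.9] 63 rect [311.4 199.8] [12.6  5.7] 18.4
[314.6 237.3] 173 rect [314.8 236.9] [ 4.8 47.5] 25.2
[269.3 231. ] 72 rect [270.8 231.5] [28.5  2.8] 18.4
[302.2 241.2] 17 rect [302.3 241.3] [3.5 4.2] 45.0
```

View pics/c1.png

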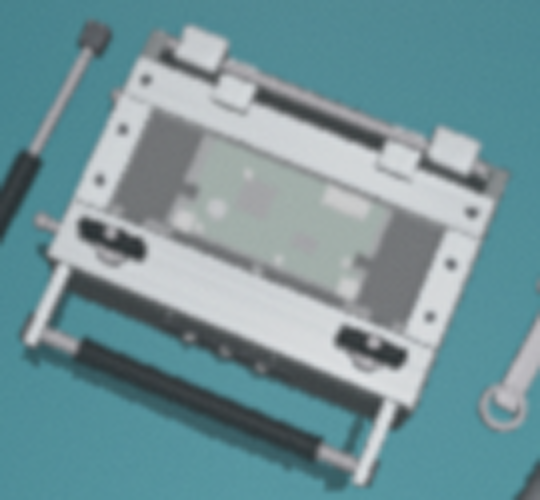

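View pics/c2.png

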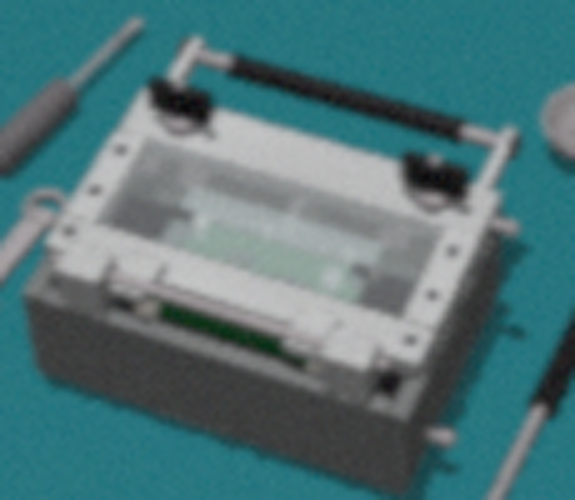

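The crops show the bar ends at c1 (80,349) and (320,450). The wings are at c1 (112,239) and (371,345), and at c2 (181,101) and (435,176).

Run:
```python
from h import *
t=pickle.load(open("top0.pkl","rb"));s=pickle.load(open("scene0.pkl","rb"))
T=lambda u,v:((u+.5)/4-.5+225,(v+.5)/4-.5+130)
nlT,nrT=ray(t,T(112,239),.127),ray(t,T(371,345),.127)
blT,brT=ray(t,T(80,349),.098),ray(t,T(320,450),.098)
nlS,nrS=ray(s,(311.5,199.9),.127),ray(s,(260.6,184.8),.127)
S=lambda u,v:((u+.5)/5-.5+225,(v+.5)/5-.5+165)
blS,brS=ray(s,S(464,131),.098),ray(s,S(231,66),.098)
for n,a,b in(("nutL",nlT,nlS),("nutR",nrT,nrS),("barL",blT,blS),("barR",brT,brS)):print(n,a.round(4),b.round(4))
for l,r in((nlT,nrT),(nlS,nrS),(blT,brT),(blS,brS)):
    d=l-r;print(np.linalg.norm(d),np.arctan2(-d[0],d[1]),((l+r)/2).round(4))
# wing angles in top
for l,r in((T(80,228),T(145,250)),(T(336,334),T(406,358))):
    d=ray(t,l,.127)-ray(t,r,.127);print("wing",np.arctan2(-d[0],d[1]))
```

```text
nutL [0.5312 0.0999 0.127 ] [0.5334 0.1002 0.127 ]
nutR [ 0.4855 -0.0631  0.127 ] [ 0.4861 -0.0632  0.127 ]
barL [0.4666 0.1127 0.098 ] [0.4668 0.1145 0.098 ]
barR [ 0.4228 -0.0411  0.098 ] [ 0.424 -0.041  0.098]
0.1692810779874705 -0.27331812405952227 [0.5083 0.0184 0.127 ]
0.17012065920482755 -0.2814610819635806 [0.5098 0.0185 0.127 ]
0.15993103798370642 -0.277619084704799 [0.4447 0.0358 0.098 ]
0.16126164644183147 -0.2686705769417561 [0.4454 0.0367 0.098 ]
wing -0.21029539705324887
wing -0.21357221772868618
```

```bash
cat >> h.py <<'E'
from scipy.spatial.transform import Rotation as Rot
yaw=-0.276
f=np.array([np.cos(yaw),np.sin(yaw),0]); l=np.array([-f[1],f[0],0]); up=np.array([0,0,1.])
nL=np.array([.5322,.1000,0]); nR=np.array([.4858,-.0631,0])
mid=(nL+nR)/2; hinge=mid+.134*f+.112*up
def quat(y,z):
    x=np.cross(y,z); q=Rot.from_matrix(np.c_[x,y,z]).as_quat(); return q[[3,0,1,2]]
def qdown(a,flip=0):  # closing line = fixture x turned by a
    p=yaw+a+flip*np.pi; return quat(np.array([np.cos(p),np.sin(p),0]),-up)
def barpos(th): # lid angle -> bar centre
    a=np.arctan2(-.014,-.200)-th; r=np.hypot(.2,.014); return hinge+r*(np.cos(a)*f+np.sin(a)*up)
def qbar(th,flip=0):
    a=np.sin(th)*f-np.cos(th)*up; c=np.cos(th)*f+np.sin(th)*up; return quat(-c if flip else c,a)
def tcp(bar,th): return bar+.005*(np.sin(th)*f-np.cos(th)*up)
E
python3 - <<'E'
from h import *
from cell import arm
print(hinge,barpos(0),barpos(1.7))
I=lambda p,q:(lambda r:None if r is None else np.round(r,2).tolist())(arm.ik(p,q))
for fl in(0,1):
    for n in(nL,nR):
        for a in(.07,1.5): print(fl,a,I(n+.132*up,qdown(a,fl)),I(n+.2*up,qdown(a,fl)) is not None)
    for th in(.3,.5,.7,.85,1.0):
        print("bar",fl,th,I(tcp(barpos(0),th)-.1*(np.sin(th)*f-np.cos(th)*up),qbar(th,fl)),*[I(tcp(barpos(b),th),qbar(th,fl)) for b in(0,.85,1.7)])
E
```

```text
[ 0.63792852 -0.01806624  0.112     ] [0.44549789 0.03643561 0.098     ] [ 0.64936428 -0.02130517  0.31213679]
0 0.07 [0.11, 0.37, 1.73, -0.0, 1.04, 0.31] True
0 1.5 [0.11, 0.37, 1.73, -0.0, 1.04, -1.12] True
0 0.07 [-0.22, 0.31, 1.84, -0.0, 1.0, -0.01] True
0 1.5 [-0.22, 0.31, 1.84, -0.0, 1.0, -1.44] True
bar 0 0.3 [0.1, 0.03, 2.08, -0.16, 0.75, 0.47] [0.07, 0.24, 2.18, -0.23, 0.45, 0.54] [0.02, 0.08, 1.85, -0.11, 0.93, 0.34] [-0.06, 0.24, 1.49, -0.07, 1.12, 0.23]
bar 0 0.5 [0.22, -0.01, 2.25, -0.49, 0.51, 0.88] [0.14, 0.25, 2.33, -1.11, 0.22, 1.47] [0.07, 0.02, 1.99, -0.27, 0.67, 0.52] [-0.04, 0.17, 1.65, -0.15, 0.84, 0.31]
bar 0 0.7 None None [0.14, -0.0, 2.14, -0.67, 0.43, 0.95] [-0.0, 0.13, 1.81, -0.34, 0.55, 0.5]
bar 0 0.85 None None [0.2, 0.02, 2.26, -1.37, 0.36, 1.68] [0.02, 0.12, 1.93, -0.72, 0.34, 0.89]
bar 0 1.0 None None None None
1 0.07 None False
1 1.5 [0.11, 0.37, 1.73, -0.0, 1.04, 2.03] True
1 0.07 None False
1 1.5 [-0.22, 0.31, 1.84, -0.0, 1.0, 1.7] True
bar 1 0.3 [0.1, 0.03, 2.08, -0.16, 0.75, -2.67] [0.07, 0.24, 2.18, -0.23, 0.45, -2.61] None None
bar 1 0.5 [0.22, -0.01, 2.25, -0.49, 0.51, -2.27] [0.14, 0.25, 2.33, -1.11, 0.22, -1.67] [0.07, 0.02, 1.99, -0.27, 0.67, -2.62] None
bar 1 0.7 None None [0.14, -0.0, 2.14, -0.67, 0.43, -2.19] [-0.0, 0.13, 1.81, -0.34, 0.55, -2.64]
bar 1 0.85 None None [0.2, 0.02, 2.26, -1.37, 0.36, -1.46] [0.02, 0.12, 1.93, -0.72, 0.34, -2.25]
bar 1 1.0 None None None None
```

```bash
cat >> h.py <<'E'
def nut(n):
    from cell import arm,eoat,sensors
    F=lambda k:print(k,sensors.state()["ft_force"].round(1),sensors.state()["moment"].round(2),"open",round(sensors.state()["opening"],3),"t",round(sensors.state()["time_s"],1))
    arm.move_to(n+.20*up,qdown(.07)); F("above")
    print(arm.move_straight(n+.132*up,feed=.1,guard=12)); F("down")
    eoat.grasp(50); F("grip")
    arm.move_to(n+.132*up,qdown(1.53)); F("turned")
    eoat.let_go(); arm.move_straight(n+.20*up,feed=.15); F("up")
E
python3 - <<'E'
from h import *
nut(nL)
from cell import snapshot
s=snapshot("scene");cv2.imwrite("pics/n1.png",cv2.resize(s["image"][100:265,225:380],None,fx=3,fy=3,interpolation=cv2.INTER_CUBIC))
E
```

```text
above [-0.2  0.6 -0.2] [0.07 0.02 0.01] open 1.004 t 1.9
False
down [ 0.4 -0.5  0.8] [ 0.01 -0.01  0.04] open 1.003 t 2.7
grip [-1.1 -0.3  3. ] [ 0.    0.23 -0.03] open 0.106 t 3.4
turned [-3.  -2.5  7. ] [-0.22  0.55  0.  ] open 0.106 t 4.7
up [0.3 0.4 0.3] [-0.03  0.    0.02] open 1.001 t 6.0
```

View pics/n1.png

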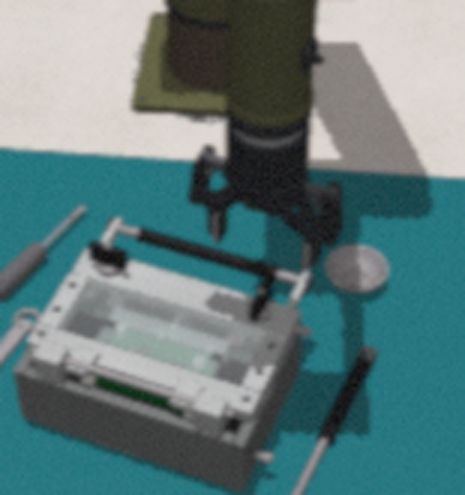

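The left wing at (262,298) now points at the bar, so it is undone. The right wing, near (108,257), is next.

Run:
```python
from h import *
nut(nR)
from cell import arm,eoat,sensors,snapshot
th=.3; a=np.sin(th)*f-np.cos(th)*up
g=tcp(barpos(0),th)-.008*a
arm.move_to(g-.10*a,qbar(th))
t=snapshot("top");s=snapshot("scene")
A=cv2.resize(s["image"][150:265,225:340],None,fx=3.5,fy=3.5,interpolation=cv2.INTER_CUBIC)
B=cv2.resize(t["image"][130:245,225:340],None,fx=3.5,fy=3.5,interpolation=cv2.INTER_CUBIC)
cv2.imwrite("pics/n2.png",np.hstack([A,B])[:, :800])
```

```text
above [-0.2 -0.2 -0.5] [-0.04 -0.   -0.01] open 1.001 t 7.2
False
down [ 0.6 -0.6  0.6] [ 0.02 -0.08  0.02] open 0.997 t 8.0
grip [-3.9 -0.8  5.4] [-0.11  0.5   0.02] open 0.107 t 8.7
turned [-5.6 -3.1  7.6] [-0.48  0.92  0.01] open 0.107 t 10.0
up [-0.8  0.4 -0.9] [-0.04  0.05 -0.03] open 0.999 t 11.3
```

View pics/n2.png

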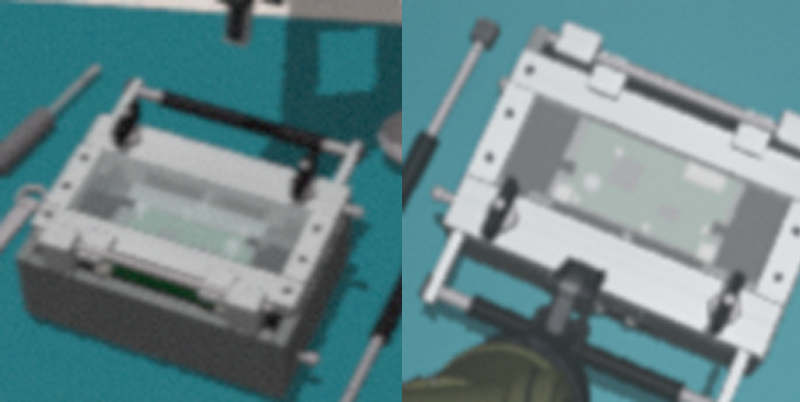

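Both wings, at (127,122)/(303,178) in scene and (502,208)/(728,303) in top, point at the bar. The gripper is above the middle of the bar. Now I'll descend, grip and lift a little.

```bash
cat >> h.py <<'E'
TH=.3; AV=np.sin(TH)*f-np.cos(TH)*up
def lift(angs,off,feed=.07):
    from cell import arm,sensors
    for b in angs:
        arm.move_straight(tcp(barpos(b),TH)-.008*AV+off,feed=feed)
        s=sensors.state(); al=np.arctan2(-.014,-.2)-b; rad=np.cos(al)*f+np.sin(al)*up; tan=np.sin(al)*f-np.cos(al)*up
        F=s["ft_force"]; p=s["position"]-(-.003*AV)-hinge  # bar centre about hinge
        print(round(b,2),"rad",round(F@rad,1),"tan",round(F@tan,1),"y",round(F@l,1),"ff",round(float(np.max(s["finger_force"])),1),"open",round(s["opening"],3),"err mm",(1e3*(s["position"]-(tcp(barpos(b),TH)-.008*AV))).round(1),"t",round(s["time_s"],1))
E
python3 - <<'E'
from h import *
from cell import arm,eoat,sensors
g=tcp(barpos(0),TH)-.008*AV
print(arm.move_straight(g,feed=.08,guard=12)); s=sensors.state();print(s["ft_force"].round(1),s["position"]-g)
eoat.grasp(60); s=sensors.state();print(s["ft_force"].round(1),s["moment"].round(2),s["opening"],s["finger_force"])
lift([.06,.12,.2],np.zeros(3))
E
```

```text
False
[-0.5  0.4  0.2] [2.04007462e-04 3.74227189e-05 3.80417883e-04]
[-2.4  1.7  4.6] [0.21 0.33 0.05] 0.1631764421809562 58.488521575927734
0.06 rad 0.8 tan -4.5 y 2.0 ff 58.8 open 0.161 err mm [-0.5  0.1 -0.3] t 15.5
0.12 rad 1.8 tan -4.3 y 3.3 ff 58.9 open 0.161 err mm [-0.5  0.1 -0.3] t 15.8
0.2 rad 1.8 tan -3.4 y 3.4 ff 58.9 open 0.165 err mm [-0.5  0.1 -0.3] t 16.2
```

Run:
```python
from h import *
lift(np.arange(.3,1.71,.1),np.zeros(3))
from cell import arm,sensors,snapshot
arm.hold(.7)
print(sensors.state()["ft_force"].round(1))
t=snapshot("top");s=snapshot("scene")
A=cv2.resize(s["image"][60:260,200:340],(400,571));B=cv2.resize(t["image"][90:290,210:350],(400,571))
cv2.imwrite("pics/f.png",np.hstack([A,B]))
```

```text
0.3 rad 2.5 tan -4.4 y 4.6 ff 59.0 open 0.163 err mm [-0.5  0.1 -0.1] t 16.6
0.4 rad 2.6 tan -4.1 y 3.1 ff 59.1 open 0.165 err mm [-0.5  0.   0.1] t 17.0
0.5 rad 3.1 tan -3.7 y 2.9 ff 59.2 open 0.16 err mm [-0.4 -0.   0.3] t 17.5
0.6 rad 3.8 tan -2.8 y 2.2 ff 59.3 open 0.16 err mm [-0.2 -0.2  0.7] t 17.9
0.7 rad 3.9 tan -3.1 y 2.1 ff 59.4 open 0.162 err mm [ 0.2 -0.3  1.2] t 18.3
0.8 rad 3.3 tan -3.7 y 1.0 ff 59.4 open 0.163 err mm [ 0.8 -0.5  1.7] t 18.8
0.9 rad 4.4 tan -2.4 y 0.9 ff 59.4 open 0.16 err mm [ 0.7 -0.6  1.3] t 19.2
1.0 rad 5.1 tan -3.4 y -0.4 ff 59.5 open 0.159 err mm [ 0.1 -0.4  0.6] t 19.6
1.1 rad 6.8 tan -2.3 y -2.0 ff 59.7 open 0.162 err mm [-0.4 -0.4  0.2] t 20.1
1.2 rad 7.0 tan -2.1 y -3.3 ff 59.8 open 0.158 err mm [-0.4 -0.5  0.2] t 20.5
1.3 rad 7.5 tan -1.0 y -4.9 ff 59.8 open 0.159 err mm [-0.2 -0.6  0.3] t 20.9
1.4 rad 5.2 tan -1.2 y -3.8 ff 59.8 open 0.162 err mm [ 0.2 -0.8  0.3] t 21.4
1.5 rad 4.7 tan -0.7 y -5.2 ff 59.7 open 0.161 err mm [ 0.5 -1.   0.3] t 21.8
1.6 rad 3.5 tan -0.6 y -4.9 ff 59.6 open 0.161 err mm [ 0.7 -1.2  0.2] t 22.2
1.7 rad 3.0 tan -0.7 y -5.4 ff 59.5 open 0.158 err mm [ 0.8 -1.3  0.1] t 22.7
[-0.6 -5.1  2.7]
```

View pics/f.png

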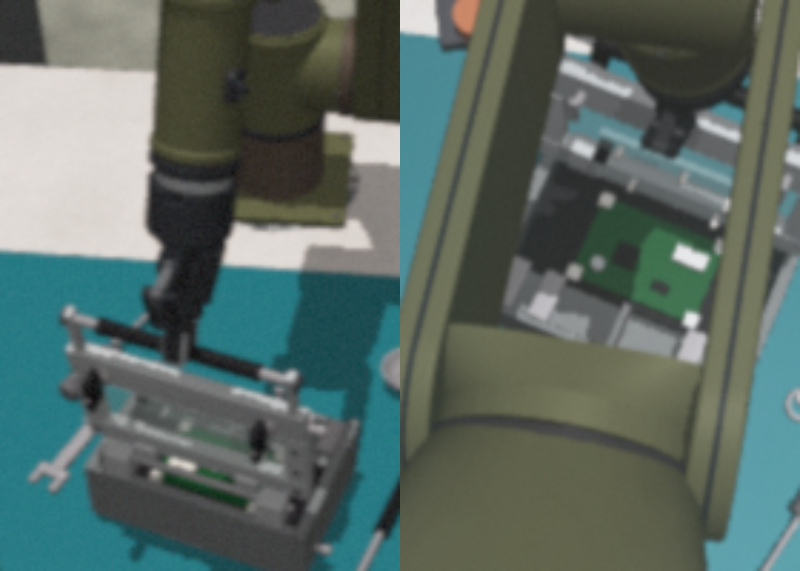

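The picture shows the lid standing upright with the bar held near (180,345). The tangential force is close to zero, so the lid is at its balance point.

```bash
python3 -c "
from cell import arm
print(arm.job_done())"
```

```text
the job is handed in; nothing more can be done
None
```

I undid both wing nuts and swung the lid up to its balance point, about 1.70 rad by the arm's position. The job is handed in with the gripper still holding the bar at about 60 N; the hand-in call returned no verdict.

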